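# Scrape the paraffin chips off the cooling plate

## Robot

A 6-joint arm with a two-finger parallel gripper is mounted at the origin on the work surface. World frame = base frame: x ahead of the robot, y to its left, z up, the work surface at z = 0. Lengths are in m, angles in rad, forces in N, time in s.
With the tool pointing down it reaches from about 0.25 to 0.725 m from the base axis. Payload 9.7 kg.
Tool frame: the origin (TCP) lies midway between the tips of the shut fingers; the grasp point (between the pads) lies 19 mm behind it; z points along the fingers, y is the line along which they close (so a half turn about z gives the same grasp; the last joint's range is limited). The gripper opens to 85 mm and grips with 20 to 120 N. Pads are 22 mm wide; open, the fingers measure 114 mm over their backs; the gripper's body (76 mm by 85 mm) begins 54 mm behind the grasp point. The pads swing forward as they close: fully open they stand 13 mm farther back than shut.
Start: joints at [-1.258, 0.087, 0.176, 1.66, 0, 1.571], TCP at [0.169, -0.523, 0.231] pointing down, gripper open.
Joint ranges: [-3.13, 3.13], [-0.85, 1.81], [-1.15, 1.24], [-2.2, 2.28], [-1.44, 1.52], [-3.14, 3.14]. Speed limits (rad/s): [2.22, 2.22, 2.57, 3.14, 3.14, 3.14].

## Interface

Orientations are given as a rotation vector (axis times angle).
In Python, from rig import arm gives the robot as it stands.
- The arm moves only by the tool apply_moves, never from a script. Its argument "moves" is a list of rows, each an object with "translation": the shift along the world's x, y, z in m, a list of three; "rot": the turn, a rotation vector about the world's x, y, z in degrees, a list of three. A call has exactly 5 rows; each row shifts and turns the commanded pose from where the row before left it; what a row does not reach is not made up. A row lasts 1/12 s, in which the tool goes at most 41.7 mm and 7.16 degrees, less where a joint would pass 70% of its speed; a pose out of reach is approached as far as the arm can. A call with a gripper value outside its range is refused whole. "gripper" is the opening, from 0 (shut) to 1 (fully open), set as the call begins (left out, the last holds). The fingers move at their own pace and stop on an object; "grip_force" is the grip in N (left out, the last holds). Time passes only in rows, so rows that do not move let the fingers close, or fill a call up. It gives the time, the measured TCP pose, the force, the opening and the grip force at its end, in the units of the state.
- arm.state(): the state, without advancing time (a new reading comes with each control period).
- arm.get_image(name): name is "scene" or "top" or "wrist"; returns the picture (480x640x3 uint8, red, green, blue); there is no depth.
- arm.camera_model(name): a dict with "mtx" (3x3 intrinsics, pixels), "R" (3x3) and "t" (3): a world point X has camera coordinates R X + t. Camera axes: x right, y down, z forward; pixel columns grow to the right and rows downward; lengths in m; the calibration is good to about 2 mm. A picture is of the moment at which its call begins: read the wrist's pose just before it. camera_model takes no time and is no camera call; for the wrist camera it gives the pose at the moment of the call.
- arm.sign_off(): hands the job in; it is judged then, once.
Trained networks look in the newest picture that a camera, given by its name, has taken for a name from the list of things; names that differ only in an ending like _2 or _b are one class to them, and where a whole thing is asked for, a point or a joint stands for the part that bears it (a point fixed in the world has none). Each returns a list of dicts, best first, with "score" (0 to 1); they miss things now and then, are a little off and sometimes report something else, mostly with a low value. They report only what shows in the picture. A call takes as long as a camera call.
- arm.masks_of(label, camera): "pixels" (480x640 bool, what is visible of it) and "uv" ([column, row] in pixels, amid what is visible of it).
The state is a dict: "time_s": time; "joint_positions": joint angles; "joint_vel": joint speeds; "joint_torque": joint torques, N m; "ee_pos": TCP position; "tcp_rot": TCP orientation; "force": force on the tool from outside, world axes, zero at the start; "torque": the same for the moment, N m; "opening": finger opening in m; "grip_force": force on a finger pad.
Only numpy, scipy, OpenCV 4.12 (cv2) and the standard library are available. Lean on these libraries where they do the work, as an engineer would, in place of code of your own. Each camera call takes 0.05 s, during which the arm holds its last target. There are 200 camera calls.

## Task

Take the scraper from its holder and clear the loose paraffin chips off the cooling plate: set its blade down at the rimmed end opposite the open edge, and wipe across to the open edge with the blade kept lightly pressed on the plate, in as many strokes as it takes, until all five chips have dropped into the scrap tray. Set the blade down gently and don't lean on it, so as not to gouge the plate; don't touch the chips with the fingers, and leave the two tissue blocks and the tube rack where they are. Finish by putting the scraper back in its holder, fully home with the grip up.

Things in the scene. Friction and masses are not known exactly. Their poses are not given: they have to be found in the camera images.
- coldplate: Tissue-block cooling plate, fixed: beige housing 260 mm (x) by 300 mm (y) under a flat rigid stainless plate. Origin: centre of the underside, a few mm above the bench. Flat top 95 mm above the origin. A steel rim 6 mm wide, 8 mm high runs along the +x, -x and +y sides (clear floor: x within 124 mm of the middle, y up to +144 mm). The -y side has no rim: the plate ends there at y = -158 mm.
- plate_top (a point): Centre of the flat plate top, on its surface; axes as coldplate's. The plate and the blade hardly yield: each mm that the blade is driven down adds some 10 to 20 N, and a blade that meets the plate at 10 mm/s already knocks it with a peak of about 30 N.
- open_edge (a point): Middle of the plate's open edge (-y side), on the surface; chips pushed past it drop into the scrap tray.
- scraptray: Open steel scrap tray hung on the housing under the plate's open edge, fixed: 250 mm (x) by 122 mm (y) by 65 mm high, walls 3 mm; axes as coldplate's, origin at the centre of its underside. Its rim stands 18 mm lower than the plate top.
- scraper: White plastic scraper, 100 to 170 g: grip block 92 mm (x) by 22 mm (y) by 45 mm high (z), to be pinched across y about 27 mm above its underside, with a blade 110 mm (x) by 5 mm thick clamped under it. The blade wears and is re-set: it stands out 27 to 43 mm below the grip, unknown each time, and holds firm in use. Origin: centre of the grip's underside. Starts in the holder.
- holder: Fixed grey plastic stand for the scraper: foot 170 by 75 by 6 mm, on it a bar 150 mm (x) by 39 mm (y), top 54 mm above the bench, with a slot 124 by 11 mm, 48 mm deep, along its top. The blade hangs in the slot, unseen, and the grip's underside sits on the bar. Origin: centre of the underside.
- holder_slot (a point): Centre of the slot's mouth at the top of the holder; when the scraper is home its origin is at this point (a few mm of play) and its x lies along the holder's x, either way round.
- chip1: Loose cream-white paraffin chip, an irregular flat piece about 44 mm across and 9 mm thick with sloping broken sides, 10 g, lying on the cooling plate; origin at the centre of its underside.
- chip2: Loose cream-white paraffin chip, an irregular flat piece about 42 mm across and 9 mm thick with sloping broken sides, 10 g, lying on the cooling plate; origin at the centre of its underside.
- chip3: Loose cream-white paraffin chip, an irregular flat piece about 44 mm across and 9 mm thick with sloping broken sides, 10 g, lying on the cooling plate; origin at the centre of its underside.
- chip4: Loose cream-white paraffin chip, an irregular flat piece about 40 mm across and 9 mm thick with sloping broken sides, 10 g, lying on the cooling plate; origin at the centre of its underside.
- chip5: Loose cream-white paraffin chip, an irregular flat piece about 38 mm across and 9 mm thick with sloping broken sides, 10 g, lying on the cooling plate; origin at the centre of its underside.
- block1: Finished tissue block cooling in the row along the plate's +x rim: white cassette 28 mm (x) by 40 mm (y), 15 mm high with the wax on it, 16 g, loose; origin at the centre of its underside. To be left alone.
- block2: Finished tissue block cooling in the row along the plate's +x rim: white cassette 28 mm (x) by 40 mm (y), 15 mm high with the wax on it, 16 g, loose; origin at the centre of its underside. To be left alone.
- tuberack: Grey rack of small capped tubes, 60 mm (x) by 100 mm (y), 44 mm high, loose on the bench; origin at the centre of its underside. To be left alone.

How it is judged:
On the way, in this order (a step that is already met when the one before it is completed fails the run):
1. the scraper's blade is pressed on the plate towards the closed end (scraper's origin more than 20 mm to the +y side of the plate's middle, over 2 N) (contact force between scraper and coldplate above 2 N and z of scraper in the frame of plate_top below 0.05 m and x of scraper in the frame of plate_top between -0.13 and 0.13 m and y of scraper in the frame of plate_top above 0.02 m), for 0.1 s.
2. it is still pressed on the plate as it passes the middle (10 mm to the +y side to 50 mm to the -y side) (contact force between scraper and coldplate above 2 N and z of scraper in the frame of plate_top below 0.05 m and x of scraper in the frame of plate_top between -0.13 and 0.13 m and y of scraper in the frame of plate_top between -0.05 and 0.01 m), for 0.05 s.
3. it is still pressed on the plate as it nears the open edge (more than 80 mm to the -y side) (contact force between scraper and coldplate above 2 N and z of scraper in the frame of plate_top below 0.05 m and x of scraper in the frame of plate_top between -0.13 and 0.13 m and y of scraper in the frame of plate_top below -0.08 m), for 0.05 s.
At the end, for the whole second after the job is handed in: All five chips lie at rest inside the scrap tray, below its rim; the scraper stands released and at rest in the holder's slot, grip up (within 0.15 rad), the grip's shoulders within 6 mm of the holder's top and centred on the slot within 12 mm (x of chip1 in the frame of scraptray between -0.123 and 0.123 m and y of chip1 in the frame of scraptray between -0.06 and 0.06 m and z of each of chip1, chip2, chip3, chip4, chip5 in the frame of scraptray below 0.06 m and linear speed of each of chip1, chip2, chip3, chip4, chip5 below 0.03 m/s and x of chip2 in the frame of scraptray between -0.123 and 0.123 m and y of chip2 in the frame of scraptray between -0.06 and 0.06 m and x of chip3 in the frame of scraptray between -0.123 and 0.123 m and y of chip3 in the frame of scraptray between -0.06 and 0.06 m and x of chip4 in the frame of scraptray between -0.123 and 0.123 m and y of chip4 in the frame of scraptray between -0.06 and 0.06 m and x of chip5 in the frame of scraptray between -0.123 and 0.123 m and y of chip5 in the frame of scraptray between -0.06 and 0.06 m and horizontal distance between scraper and holder_slot below 0.012 m and z of scraper in the frame of holder_slot below 0.006 m and angle between scraper's own z axis and vertical below 0.15 rad and angle between the x axis of scraper and the x axis of holder, either way round below 0.2 rad and linear speed of scraper below 0.02 m/s); the robot touches nothing.
It fails at once if the scraper is pressed or knocked on the plate with more than 35 N (contact force between scraper and coldplate above 35 N).
It fails at once if the fingers or the arm touch a chip (contact force between any of the fingers, the arm and chip1 above 0.3 N or contact force between any of the fingers, the arm and chip2 above 0.3 N or contact force between any of the fingers, the arm and chip3 above 0.3 N or contact force between any of the fingers, the arm and chip4 above 0.3 N or contact force between any of the fingers, the arm and chip5 above 0.3 N).
It fails at once if a tissue block is pushed more than 8 mm (distance of any of block1, block2 from where it was at the start of the episode above 0.008 m).
It fails at once if the tube rack is pushed more than 15 mm (distance of tuberack from where it was at the start of the episode above 0.015 m).
It also fails if it takes over 70 s, if anything falls off the work surface, if the arm or the gripper's body presses on something with over 40 N, if the wrist force passes 120 N, or if a joint passes its speed limit or range.

## Working session

There is one attempt and no reset: what is moved stays moved. The work goes in short steps, Python scripts to look and compute and a tool call to move; the robot and the scene stay as the last step left them, time stands still between calls to the robot, and variables do not carry over. Pictures are saved under pics/ and viewed, at most 10 in all, crops included, and the job is handed in when it is done.

Besides the shell and the picture viewer there is one more tool, called as a command line: name --argument value ..., lists and objects as JSON in quotes. apply_moves: Moves the arm, as the interface text tells. Its arguments: {"type":"object","properties":{"moves":{"type":"array","items":{"type":"object","properties":{"translation":{"type":"array","items":{"type":"number"}},"rot":{"type":"array","items":{"type":"number"}}}}},"gripper":{"type":"number"},"grip_force":{"type":"number"}},"required":["moves"]}

```bash
mkdir -p pics; ls
python3 - <<'E'
from rig import arm
import cv2,numpy as np
s=arm.state();print(s)
ims=[]
for c in ["scene","top"]:
    im=arm.get_image(c);cv2.imwrite(f"pics/{c}0.png",im[:,:,::-1])
    m=arm.camera_model(c);print(c,m)
    for l in ["coldplate","scraper","holder","scraptray","chip1","block1","tuberack"]:
        for r in arm.masks_of(l,c):
            p=r["pixels"];ys,xs=np.nonzero(p)
            print(c,l,round(r["score"],2),np.round(r["uv"]),len(xs),(xs.min(),xs.max(),ys.min(),ys.max()) if len(xs) else 0)
print(arm.state()["time_s"])
E
```

```text
pics
{'time_s': 0.0, 'joint_positions': array([-1.25801130e+00,  8.74588655e-02,  1.75130173e-01,  1.65981854e+00,
        1.98884961e-05,  1.57077132e+00]), 'joint_vel': array([ 0.00035143,  0.00060989,  0.00035892, -0.00035201, -0.00074767,
       -0.00095509]), 'joint_torque': array([-2.27400749e-03, -5.20392072e+01,  4.64801180e+01,  1.64211314e-02,
       -1.27122858e-04,  5.30983641e-06]), 'ee_pos': array([ 0.16917229, -0.52308528,  0.23058171]), 'tcp_rot': array([-3.10192407e+00, -4.89151611e-01,  2.99500160e-04]), 'force': array([-0.29354975, -0.27824541,  0.71750655]), 'torque': array([-0.04765304,  0.04197694,  0.02544929]), 'grip_force': 0.0, 'opening': 0.08552854067639155}
scene {'mtx': array([[443.76783237,   0.        , 321.52728155],
       [  0.        , 443.76783237, 240.27411484],
       [  0.        ,   0.        ,   1.        ]]), 'R': array([[ 0.36207238,  0.93206462, -0.01261483],
       [ 0.69663878, -0.27956048, -0.660712  ],
       [-0.61935289,  0.23043758, -0.75053349]]), 't': array([-0.21616671, -0.32327753,  1.37232856])}
scene coldplate 0.77 [238. 274.] 
[... 2200 characters left out ...]
, np.int64(359), np.int64(253), np.int64(275))
top chip1 0.76 [408. 226.] 395 (np.int64(396), np.int64(418), np.int64(214), np.int64(237))
top chip1 0.75 [404. 266.] 453 (np.int64(391), np.int64(415), np.int64(255), np.int64(278))
top chip1 0.69 [448. 233.] 376 (np.int64(438), np.int64(461), np.int64(220), np.int64(241))
top chip1 0.66 [443. 270.] 376 (np.int64(432), np.int64(455), np.int64(262), np.int64(283))
top block1 0.87 [350. 158.] 413 (np.int64(339), np.int64(363), np.int64(150), np.int64(168))
top block1 0.66 [429. 171.] 468 (np.int64(417), np.int64(443), np.int64(163), np.int64(183))
top tuberack 0.65 [150. 196.] 2210 (np.int64(117), np.int64(180), np.int64(178), np.int64(216))
0.8
```

View pics/top0.png

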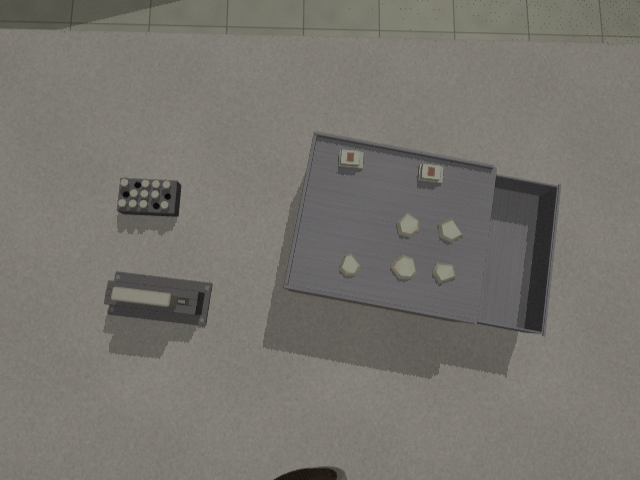

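View pics/scene0.png

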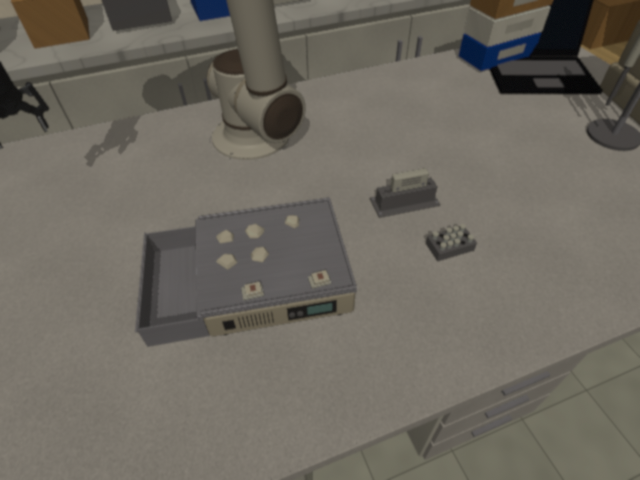

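```bash
cat > h.py <<'E'
import numpy as np, cv2
from scipy.optimize import least_squares
from rig import arm
def ray(m,uv,z):
    K,R,t=m["mtx"],m["R"],m["t"]
    d=R.T@np.linalg.solve(K,[uv[0],uv[1],1.]); C=-R.T@t
    return C+d*(z-C[2])/d[2]
def proj(m,X):
    c=np.asarray(X)@m["R"].T+m["t"]; p=c@m["mtx"].T
    return p[:,:2]/p[:,2:]
E
python3 - <<'E'
from h import *
T=arm.camera_model("top");S=arm.camera_model("scene")
obj=np.array([[.13,.15,.103],[.13,-.158,.103],[-.13,.15,.103],[-.13,-.158,.103]])
tp=np.array([[316,133],[494,167],[287,289],[476,322]],float)
sp=np.array([[354,290],[207,318],[333,201],[197,219]],float)
def pose(p): 
    c,s=np.cos(p[3]),np.sin(p[3]); return lambda o:o@np.array([[c,s,0],[-s,c,0],[0,0,1]])+p[:3]
f=lambda p:np.r_[(proj(T,pose(p)(obj))-tp).ravel(),(proj(S,pose(p)(obj))-sp).ravel()]
r=least_squares(f,[.5,0,0,0]);print("plate",r.x,np.round(r.fun,1))
p=r.x
f2=lambda q:np.r_[(proj(T,pose(np.r_[q[:2],.005,q[2]])(obj))-tp).ravel()]
print("top only z=5mm",least_squares(f2,[.5,0,0]).x)
c,s=np.cos(p[3]),np.sin(p[3])
for uv in [(349,265),(408,226),(404,266),(448,233),(443,270),(350,158),(429,171)]:
    w=ray(T,uv,p[2]+.1)-p[:3]; print(uv,np.round([c*w[0]+s*w[1],-s*w[0]+c*w[1]],3))
# scraper grip top corners z~.099 ; holder
for uv in [(112,287),(171,293),(170,306),(111,300)]: print("grip",ray(T,uv,.099))
for uv in [(118,272),(212,284),(208,325),(107,318)]: print("foot",ray(T,uv,.003))
E
```

```text
plate [ 0.55835818 -0.09175135 -0.00602532 -0.16749984] [-3.7  0.8  0.7 -0.3 -3.9 -0.1 -0.2  1.3  4.6  0.8 -8.3  1.4 -2.9 -0.2
 -0.8  2.2]
top only z=5mm [ 0.55741163 -0.0926671  -0.16747638]
(349, 265) [-0.074  0.054]
(408, 226) [ 0.005 -0.03 ]
(404, 266) [-0.06  -0.033]
(448, 233) [ 0.006 -0.096]
(443, 270) [-0.055 -0.096]
(350, 158) [0.101 0.081]
(429, 171) [ 0.104 -0.051]
grip [0.45567322 0.34210131 0.099     ]
grip [0.44718898 0.25112556 0.099     ]
grip [0.42721602 0.25152875 0.099     ]
grip [0.43570582 0.34211282 0.099     ]
foot [0.48694925 0.37220155 0.003     ]
foot [0.46739638 0.20734846 0.003     ]
foot [0.39633505 0.21119296 0.003     ]
foot [0.4071866  0.38510097 0.003     ]
```

apply_moves --moves '[{"translation": [0.011,0.033,0.002],"rot": [0,0,2.67]},{"translation": [0.011,0.033,0.002],"rot": [0,0,2.67]},{"translation": [0.011,0.033,0.002],"rot": [0,0,2.67]},{"translation": [0.011,0.033,0.002],"rot": [0,0,2.67]},{"translation": [0.011,0.033,0.002],"rot": [0,0,2.67]}]'

```text
time_s: 1.22
ee_pos: [0.2243, -0.3568, 0.2413]
tcp_rot: [3.024, 0.849, 0.0]
force: [1.1, 0.1, 0.9]
opening: 0.0855
grip_force: 0.0
```

apply_moves --moves '[{"translation": [0.011,0.033,0.002],"rot": [0,0,2.67]},{"translation": [0.011,0.033,0.002],"rot": [0,0,2.67]},{"translation": [0.011,0.033,0.002],"rot": [0,0,2.67]},{"translation": [0.011,0.033,0.002],"rot": [0,0,2.67]},{"translation": [0.011,0.033,0.002],"rot": [0,0,2.67]}]'

```text
time_s: 1.63
ee_pos: [0.2792, -0.1918, 0.2516]
tcp_rot: [2.905, 1.195, 0.001]
force: [0.6, 0.1, -0.2]
opening: 0.0852
grip_force: 0.0
```

apply_moves --moves '[{"translation": [0.011,0.033,0.002],"rot": [0,0,2.67]},{"translation": [0.011,0.033,0.002],"rot": [0,0,2.67]},{"translation": [0.011,0.033,0.002],"rot": [0,0,2.67]},{"translation": [0.011,0.033,0.002],"rot": [0,0,2.67]},{"translation": [0.011,0.033,0.002],"rot": [0,0,2.67]}]'

```text
time_s: 2.05
ee_pos: [0.3343, -0.0266, 0.2617]
tcp_rot: [2.746, 1.525, 0.002]
force: [0.8, -1.5, -0.2]
opening: 0.0857
grip_force: 0.0
```

apply_moves --moves '[{"translation": [0.011,0.033,0.002],"rot": [0,0,2.67]},{"translation": [0.011,0.033,0.002],"rot": [0,0,2.67]},{"translation": [0.011,0.033,0.002],"rot": [0,0,2.67]},{"translation": [0.011,0.033,0.002],"rot": [0,0,2.67]},{"translation": [0.011,0.033,0.002],"rot": [0,0,2.67]}]'

```text
time_s: 2.47
ee_pos: [0.3893, 0.1387, 0.2716]
tcp_rot: [2.55, 1.835, 0.001]
force: [0.1, -1.1, 0.2]
opening: 0.0852
grip_force: 0.0
```

Run:
```python
from h import *
m=arm.camera_model("wrist");s=arm.state()
im=arm.get_image("wrist");cv2.imwrite("pics/w1.png",im[:,:,::-1])
np.savez("w1.npz",**m)
print(s["time_s"],s["ee_pos"],s["tcp_rot"],s["joint_positions"],"cam",-m["R"].T@m["t"],m["R"])
for l in ["scraper","holder"]:
    for r in arm.masks_of(l,"wrist"): 
        x,y=[int(v) for v in r["uv"]];ys,xs=np.nonzero(r["pixels"])
        print(l,r["score"],r["uv"],cv2.boxPoints(cv2.minAreaRect(np.c_[xs,ys].astype(np.float32))).round().tolist())
```

```text
2.4667 [0.38932067 0.13866777 0.27158833] [2.54966681e+00 1.83490518e+00 1.14849857e-03] [ 3.42231549e-01 -2.16976291e-01 -3.25268361e-02  1.75445820e+00
 -9.11776376e-05  2.23621979e+00] cam [0.41046959 0.20068766 0.41422617] [[ 9.48045368e-01 -3.18135135e-01 -1.23860380e-04]
 [-3.07277580e-01 -9.15790470e-01  2.58666393e-01]
 [-8.24042982e-02 -2.45189417e-01 -9.65966708e-01]]
scraper 0.72 [323.4, 42.4] [[302.0, 0.0], [330.0, -6.0], [351.0, 97.0], [322.0, 103.0]]
scraper 0.56 [317.6, 79.9] [[276.0, 0.0], [345.0, -15.0], [374.0, 125.0], [305.0, 139.0]]
holder 0.66 [314.9, 82.2] [[276.0, 0.0], [345.0, -14.0], [373.0, 125.0], [304.0, 139.0]]
```

View pics/w1.png

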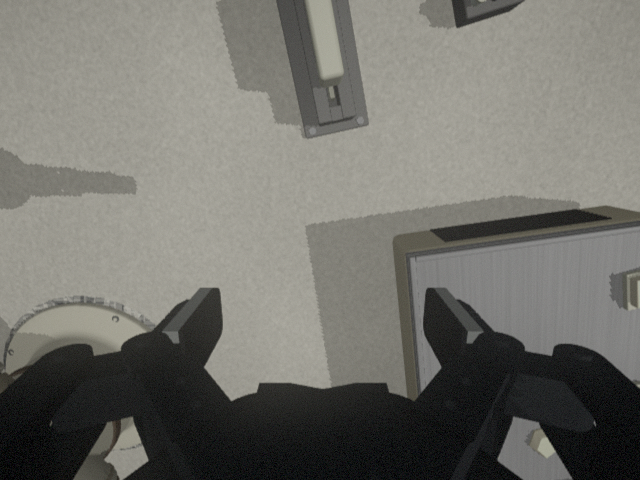

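apply_moves --moves '[{"translation": [0.008,0.017,0],"rot": [0,0,2.7]},{"translation": [0.008,0.017,0],"rot": [0,0,2.7]},{"translation": [0.008,0.017,0],"rot": [0,0,2.7]},{"translation": [0.008,0.017,0],"rot": [0,0,2.6]},{"translation": [0.008,0.017,0],"rot": [0,0,2.6]}]'

```text
time_s: 3.03
ee_pos: [0.4295, 0.2214, 0.2716]
tcp_rot: [2.322, 2.115, 0.0]
force: [-0.6, -0.1, -0.6]
opening: 0.0857
grip_force: 0.0
```

Run:
```python
from h import *
m=arm.camera_model("wrist");s=arm.state()
im=arm.get_image("wrist");cv2.imwrite("pics/w2.png",im[:,:,::-1])
np.savez("w2.npz",**m)
print(s["time_s"],s["ee_pos"],s["tcp_rot"],s["joint_positions"],"cam",-m["R"].T@m["t"],m["mtx"])
for l in ["scraper","holder"]:
    for r in arm.masks_of(l,"wrist"): 
        ys,xs=np.nonzero(r["pixels"])
        print(l,r["score"],r["uv"],cv2.boxPoints(cv2.minAreaRect(np.c_[xs,ys].astype(np.float32))).round().tolist())
```

```text
3.0333 [0.42952062 0.22137016 0.27160842] [2.32243611e+00 2.11516449e+00 4.46567981e-04] [ 4.76018187e-01 -5.38801366e-02  1.12294769e-01  1.73661508e+00
 -2.29559834e-04  2.14016271e+00] cam [0.43605863 0.28651718 0.41421191] [[336.60361696   0.         322.41904124]
 [  0.         336.60361696 237.03216886]
 [  0.           0.           1.        ]]
scraper 0.84 [330.6, 133.5] [[315.0, 78.0], [341.0, 78.0], [341.0, 187.0], [315.0, 187.0]]
scraper 0.68 [413.0, 364.9] [[339.0, 464.0], [351.0, 313.0], [581.0, 331.0], [569.0, 483.0]]
holder 0.65 [314.7, 134.0] [[294.0, 57.0], [362.0, 57.0], [362.0, 210.0], [294.0, 210.0]]
```

View pics/w2.png

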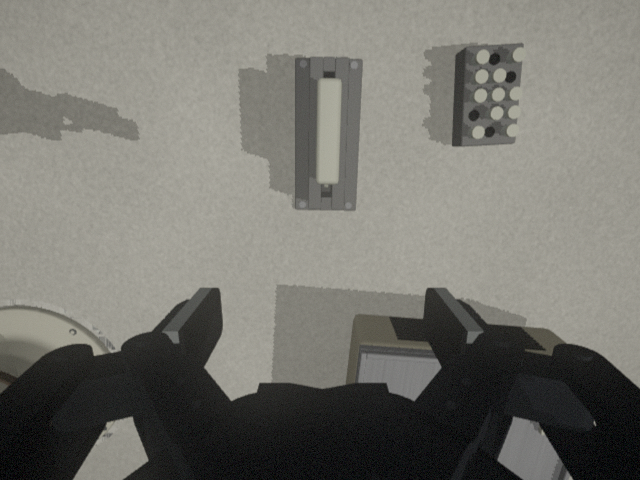

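Run:
```python
from h import *
T=arm.camera_model("top");A=dict(np.load("w1.npz"));B=dict(np.load("w2.npz"))
def tri(obs):
    return least_squares(lambda X:np.concatenate([(proj(m,X[None])[0]-uv) for m,uv in obs]),[.44,.29,.1])
for n,o in {"near":[(A,(332,80)),(B,(328,184)),(T,(171,299.5))],"near_wrist":[(A,(332,80)),(B,(328,184))],"far":[(B,(329.5,78.5)),(T,(111.5,293.5))]}.items():
    r=tri(o);print(n,r.x.round(4),r.fun.round(1))
for z in (.097,.099,.101):
    P=[ray(B,uv,z) for uv in [(317,78.5),(342,78.5),(316,184),(340,184)]]
    n_=(P[2]+P[3])/2;f=(P[0]+P[1])/2;d=f-n_
    print(z,np.mean(P,0).round(4),"L",np.linalg.norm(d),"W",np.linalg.norm(P[1]-P[0]),"ang",np.degrees(np.arctan2(d[1],d[0])))
P=[ray(B,uv,.006) for uv in [(295,58),(363,58),(295,209.5),(356,210)]]
d=(P[0]+P[1]-P[2]-P[3])/2
print("foot",np.mean(P,0),np.linalg.norm(d),np.linalg.norm(P[1]-P[0]),np.degrees(np.arctan2(d[1],d[0])))
s=arm.state();Rm=cv2.Rodrigues(s["tcp_rot"])[0];print("tool y",np.degrees(np.arctan2(Rm[1,1],Rm[0,1])),s["ee_pos"])
```

```text
near [0.4373 0.2521 0.0914] [ 0.7 -0.3 -0.8 -0.1  0.4  0.1]
near_wrist [0.4373 0.2521 0.0903] [ 0.7 -0.  -0.8 -0.2]
far [0.447  0.3428 0.0974] [-0.5  0.   0.  -0.8]
0.097 [0.4427 0.2977 0.097 ] L 0.09079053724637802 W 0.021657179376460632 ang 84.04147036156118
0.099 [0.4427 0.2976 0.099 ] L 0.09021810895360449 W 0.021520632302362824 ang 84.04147036156115
0.101 [0.4426 0.2976 0.101 ] L 0.08964568066083084 W 0.021384085228265064 ang 84.04147036156114
foot [0.44231903 0.29575952 0.006     ] 0.16900572076799197 0.07472370234503667 83.44985529634098
tool y -5.41108095868839 [0.42932097 0.22133562 0.27099294]
```

apply_moves --moves '[{"translation": [0.0027,0.0153,-0.015],"rot": [0,0,-0.12]},{"translation": [0.0027,0.0153,-0.015],"rot": [0,0,-0.12]},{"translation": [0.0027,0.0153,-0.015],"rot": [0,0,-0.12]},{"translation": [0.0027,0.0153,-0.015],"rot": [0,0,-0.12]},{"translation": [0.0026,0.0151,-0.015],"rot": [0,0,-0.12]}]'

```text
time_s: 3.6
ee_pos: [0.4427, 0.2971, 0.1962]
tcp_rot: [2.337, 2.099, 0.001]
force: [-0.5, -0.5, -0.6]
opening: 0.0854
grip_force: 0.0
```

apply_moves --moves '[{"translation": [0,0,-0.022],"rot": [0,0,0]},{"translation": [0,0,-0.022],"rot": [0,0,0]},{"translation": [0,0,-0.022],"rot": [0,0,0]},{"translation": [0,0,-0.022],"rot": [0,0,0]},{"translation": [0,0,-0.022],"rot": [0,0,0]}]'

```text
time_s: 4.02
ee_pos: [0.4426, 0.2964, 0.0858]
tcp_rot: [2.337, 2.099, 0.001]
force: [0.2, 0.0, -0.1]
opening: 0.0852
grip_force: 0.0
```

apply_moves --moves '[{"translation": [0,0,-0.009],"rot": [0,0,0]},{"translation": [0,0,-0.008],"rot": [0,0,0]},{"translation": [0,0,-0.007],"rot": [0,0,0]},{"translation": [0,0,0],"rot": [0,0,0]},{"translation": [0,0,0],"rot": [0,0,0]}]'

```text
time_s: 4.43
ee_pos: [0.443, 0.298, 0.0631]
tcp_rot: [2.335, 2.102, 0.001]
force: [0.2, 0.2, 0.5]
opening: 0.0851
grip_force: 0.0
```

Run:
```python
from h import *
im=arm.get_image("wrist");cv2.imwrite("pics/w3.png",im[:,:,::-1])
s=arm.state();Rm=cv2.Rodrigues(s["tcp_rot"])[0];print(s["time_s"],"tool y",np.degrees(np.arctan2(Rm[1,1],Rm[0,1])),s["ee_pos"],s["force"])
```

```text
4.4833 tool y -5.991179898639144 [0.44310367 0.29815493 0.06333996] [ 0.03419703 -0.15163849 -0.38209178]
```

View pics/w3.png

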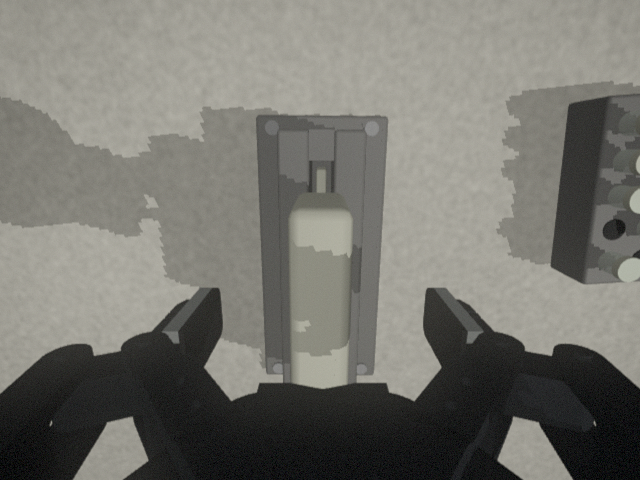

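apply_moves --gripper 0.0 --grip_force 100 --moves '[{"translation": [0,0,0],"rot": [0,0,0]},{"translation": [0,0,0],"rot": [0,0,0]},{"translation": [0,0,0],"rot": [0,0,0]},{"translation": [0,0,0],"rot": [0,0,0]},{"translation": [0,0,0],"rot": [0,0,0]}]'

```text
time_s: 4.9
ee_pos: [0.4427, 0.2981, 0.0624]
tcp_rot: [2.334, 2.103, 0.0]
force: [1.2, -0.1, 0.5]
opening: 0.0256
grip_force: 0.0
```

apply_moves --moves '[{"translation": [0,0,0],"rot": [0,0,0]},{"translation": [0,0,0],"rot": [0,0,0]},{"translation": [0,0,0],"rot": [0,0,0]},{"translation": [0,0,0],"rot": [0,0,0]},{"translation": [0,0,0],"rot": [0,0,0]}]'

```text
time_s: 5.32
ee_pos: [0.4428, 0.2981, 0.0626]
tcp_rot: [2.334, 2.103, 0.001]
force: [0.5, 0.3, 5.7]
opening: 0.021
grip_force: 98.1
```

apply_moves --moves '[{"translation": [0,0,0.015],"rot": [0,0,0]},{"translation": [0,0,0.03],"rot": [0,0,0]},{"translation": [0,0,0.035],"rot": [0,0,0]},{"translation": [0,0,0.035],"rot": [0,0,0]},{"translation": [0,0,0.035],"rot": [0,0,0]}]'

```text
time_s: 5.73
ee_pos: [0.4421, 0.2976, 0.2132]
tcp_rot: [-2.334, -2.102, 0.002]
force: [0.6, 0.6, -0.8]
opening: 0.0207
grip_force: 97.8
```

apply_moves --moves '[{"translation": [0.005,-0.0181,0],"rot": [0,0,5.76]},{"translation": [0.005,-0.0181,0],"rot": [0,0,5.76]},{"translation": [0.005,-0.0181,0],"rot": [0,0,5.76]},{"translation": [0.005,-0.0181,0],"rot": [0,0,5.76]},{"translation": [0.005,-0.0181,0],"rot": [0,0,5.76]}]'

```text
time_s: 6.15
ee_pos: [0.4676, 0.2066, 0.2117]
tcp_rot: [-1.731, -2.621, 0.001]
force: [0.1, -0.1, -0.8]
opening: 0.0209
grip_force: 97.6
```

apply_moves --moves '[{"translation": [0.005,-0.0181,0],"rot": [0,0,5.76]},{"translation": [0.005,-0.0181,0],"rot": [0,0,5.76]},{"translation": [0.005,-0.0181,0],"rot": [0,0,5.76]},{"translation": [0.005,-0.0181,0],"rot": [0,0,5.76]},{"translation": [0.005,-0.0181,0],"rot": [0,0,5.76]}]'

```text
time_s: 6.57
ee_pos: [0.4925, 0.116, 0.2117]
tcp_rot: [-1.025, -2.969, 0.001]
force: [0.4, 0.5, -1.6]
opening: 0.0207
grip_force: 97.6
```

apply_moves --moves '[{"translation": [0.005,-0.0181,0],"rot": [0,0,5.76]},{"translation": [0.005,-0.0181,0],"rot": [0,0,5.76]},{"translation": [0.005,-0.0181,0],"rot": [0,0,5.76]},{"translation": [0.005,-0.0181,0],"rot": [0,0,5.76]},{"translation": [0.005,-0.0181,0],"rot": [0,0,5.76]}]'

```text
time_s: 6.98
ee_pos: [0.5176, 0.0255, 0.2117]
tcp_rot: [-0.254, -3.13, 0.0]
force: [-0.0, -0.3, -1.3]
opening: 0.0211
grip_force: 97.6
```

Run:
```python
from h import *
m=arm.camera_model("wrist");np.savez("w4.npz",**m)
s=arm.state();Rm=cv2.Rodrigues(s["tcp_rot"])[0];print(s["time_s"],"tool y",np.degrees(np.arctan2(Rm[1,1],Rm[0,1])),s["ee_pos"],s["force"],s["torque"],s["opening"],s["joint_positions"])
im=arm.get_image("wrist");cv2.imwrite("pics/w4.png",im[:,:,::-1])
t=arm.get_image("top")[120:320,270:490];s_=arm.get_image("scene")[140:330,130:380]
cv2.imwrite("pics/t4.png",np.hstack([cv2.resize(t[:,:,::-1],(400,364)),cv2.resize(s_[:,:,::-1],(400,364))]))
```

```text
6.9833 tool y 80.7042974180052 [0.51756213 0.02552795 0.21165428] [-0.01771384 -0.28812803 -1.25861893] [ 0.01216817  0.03348359 -0.02040584] 0.021123968263548926 [ 4.92897152e-02  5.22108535e-03  5.30438778e-02  1.61974461e+00
 -1.12784495e-05  2.11530474e-01]
```

View pics/w4.png

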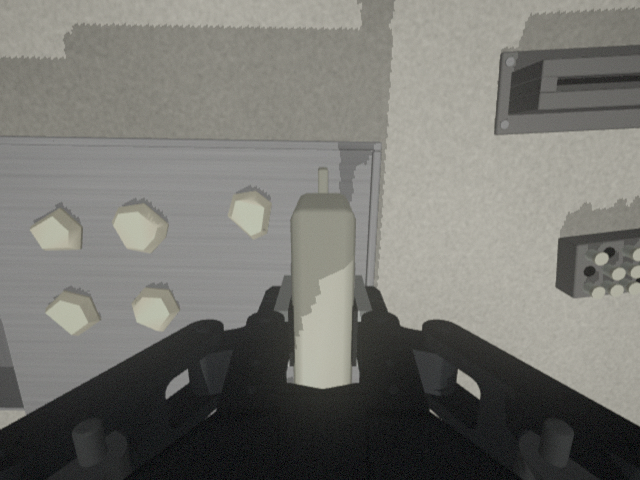

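Run:
```python
from h import *
m=dict(np.load("w4.npz"))
a,b=ray(m,(382,143),.108),ray(m,(3,136),.108)
d=a-b;y=np.arctan2(d[1],d[0]);print("rim outer corner",a,b,"plate yaw",np.degrees(y)-90)
e=ray(m,(382,143),.108)-ray(m,(372,286),.108);print("from +y rim",np.degrees(np.arctan2(e[1],e[0]))-180)
p=np.array([.558,-.0925,0]);w=-.1675;c,s=np.cos(w),np.sin(w)
L=lambda W:np.round([c*(W-p)[0]+s*(W-p)[1],-s*(W-p)[0]+c*(W-p)[1]],3)
print("corner local",L(a),L(b))
for uv in [(56,232),(140,228),(249,213),(72,313),(156,309)]: print(uv,L(ray(m,uv,.106)))
st=arm.state();print("tcp local",L(st["ee_pos"]))
```

```text
rim outer corner [0.45744356 0.07800233 0.108     ] [ 0.4096446  -0.18374138  0.108     ] plate yaw -10.349169449559014
from +y rim -10.882494969350347
corner local [-0.128  0.151] [-0.131 -0.115]
(56, 232) [-0.061 -0.093]
(140, 228) [-0.065 -0.029]
(249, 213) [-0.077  0.055]
(72, 313) [ 0.007 -0.093]
(156, 309) [ 0.003 -0.025]
tcp local [-0.06  0.11]
```

View pics/t4.png

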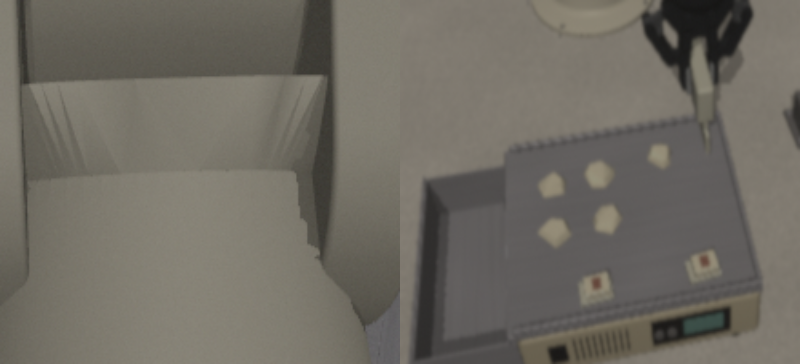

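Run:
```python
from h import *
S=arm.camera_model("scene");s=arm.state();e=s["ee_pos"];print(e)
ims=np.mean([arm.get_image("scene")[150:240,280:360].astype(float) for _ in range(4)],0).astype(np.uint8)
cv2.imwrite("pics/s5.png",cv2.resize(ims[:,:,::-1],None,fx=6,fy=6,interpolation=cv2.INTER_CUBIC))
u=np.array([.985,-.174,0])
g=e-[0,0,.008]
print("grip bottom end",proj(S,[g+u*.046]),"top",proj(S,[g+u*.046+[0,0,.045]]))
for L in (.027,.031,.035,.039,.043): print(L,proj(S,[g+u*.055-[0,0,L]]).round(1))
```

```text
[0.51753674 0.02561355 0.21156329]
grip bottom end [[322.27274001 204.47045479]] top [[322.00321172 187.34868658]]
0.027 [[323.3 217.3]]
0.031 [[323.3 218.6]]
0.035 [[323.3 220. ]]
0.039 [[323.4 221.4]]
0.043 [[323.4 222.8]]
```

View pics/s5.png

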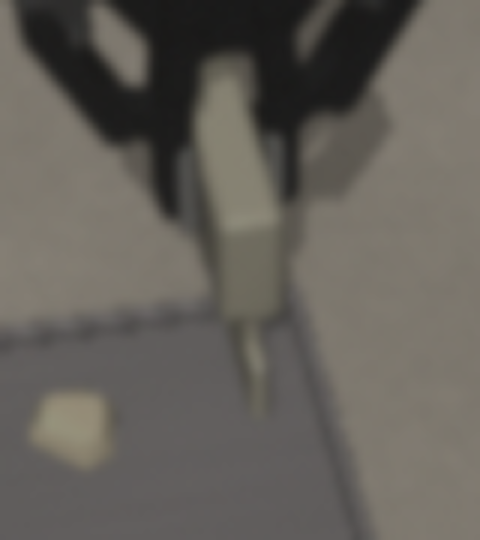

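apply_moves --moves '[{"translation": [0,0,-0.014],"rot": [0,0,-0.35]},{"translation": [0,0,-0.014],"rot": [0,0,-0.35]},{"translation": [0,0,-0.014],"rot": [0,0,0]},{"translation": [0,0,-0.011],"rot": [0,0,0]},{"translation": [0,0,-0.004],"rot": [0,0,0]}]'

```text
time_s: 7.75
ee_pos: [0.5169, 0.0271, 0.1535]
tcp_rot: [-0.281, -3.127, 0.0]
force: [-0.1, 0.7, -1.6]
opening: 0.021
grip_force: 97.8
```

apply_moves --moves '[{"translation": [0,0,-0.0003],"rot": [0,0,0]},{"translation": [0,0,-0.0003],"rot": [0,0,0]},{"translation": [0,0,-0.0003],"rot": [0,0,0]},{"translation": [0,0,-0.0003],"rot": [0,0,0]},{"translation": [0,0,-0.0003],"rot": [0,0,0]}]'

```text
time_s: 8.17
ee_pos: [0.5179, 0.0265, 0.1544]
tcp_rot: [0.281, 3.128, 0.0]
force: [-0.6, 0.3, -0.8]
opening: 0.0209
grip_force: 97.8
```

apply_moves --moves '[{"translation": [0,0,-0.0004],"rot": [0,0,0]},{"translation": [0,0,-0.0004],"rot": [0,0,0]},{"translation": [0,0,-0.0004],"rot": [0,0,0]},{"translation": [0,0,-0.0003],"rot": [0,0,0]},{"translation": [0,0,0],"rot": [0,0,0]}]'

```text
time_s: 8.58
ee_pos: [0.5176, 0.0265, 0.1522]
tcp_rot: [-0.281, -3.129, -0.0]
force: [-0.6, 0.3, -1.7]
opening: 0.0207
grip_force: 97.8
```

apply_moves --moves '[{"translation": [0,0,-0.0004],"rot": [0,0,0]},{"translation": [0,0,-0.0004],"rot": [0,0,0]},{"translation": [0,0,-0.0004],"rot": [0,0,0]},{"translation": [0,0,-0.0003],"rot": [0,0,0]},{"translation": [0,0,0],"rot": [0,0,0]}]'

```text
time_s: 9.0
ee_pos: [0.5176, 0.0265, 0.1507]
tcp_rot: [-0.281, -3.129, 0.0]
force: [0.3, 0.5, -0.8]
opening: 0.0211
grip_force: 97.8
```

apply_moves --moves '[{"translation": [0,0,-0.0004],"rot": [0,0,0]},{"translation": [0,0,-0.0004],"rot": [0,0,0]},{"translation": [0,0,-0.0004],"rot": [0,0,0]},{"translation": [0,0,-0.0003],"rot": [0,0,0]},{"translation": [0,0,0],"rot": [0,0,0]}]'

```text
time_s: 9.42
ee_pos: [0.5176, 0.0265, 0.1492]
tcp_rot: [-0.281, -3.129, 0.0]
force: [0.9, -0.3, -1.8]
opening: 0.0209
grip_force: 97.8
```

apply_moves --moves '[{"translation": [0,0,-0.0004],"rot": [0,0,0]},{"translation": [0,0,-0.0004],"rot": [0,0,0]},{"translation": [0,0,-0.0004],"rot": [0,0,0]},{"translation": [0,0,-0.0003],"rot": [0,0,0]},{"translation": [0,0,0],"rot": [0,0,0]}]'

```text
time_s: 9.83
ee_pos: [0.5176, 0.0265, 0.1477]
tcp_rot: [-0.281, -3.129, 0.0]
force: [-0.0, -0.4, -1.4]
opening: 0.0207
grip_force: 97.8
```

apply_moves --moves '[{"translation": [0,0,-0.0004],"rot": [0,0,0]},{"translation": [0,0,-0.0004],"rot": [0,0,0]},{"translation": [0,0,-0.0004],"rot": [0,0,0]},{"translation": [0,0,-0.0003],"rot": [0,0,0]},{"translation": [0,0,0],"rot": [0,0,0]}]'

```text
time_s: 10.25
ee_pos: [0.5176, 0.0265, 0.1462]
tcp_rot: [-0.281, -3.129, 0.0]
force: [-0.2, 0.9, -1.6]
opening: 0.021
grip_force: 97.8
```

apply_moves --moves '[{"translation": [0,0,-0.0004],"rot": [0,0,0]},{"translation": [0,0,-0.0004],"rot": [0,0,0]},{"translation": [0,0,-0.0004],"rot": [0,0,0]},{"translation": [0,0,-0.0003],"rot": [0,0,0]},{"translation": [0,0,0],"rot": [0,0,0]}]'

```text
time_s: 10.67
ee_pos: [0.5177, 0.0265, 0.1461]
tcp_rot: [0.281, 3.128, 0.0]
force: [-4.4, 0.4, 9.3]
opening: 0.0207
grip_force: 99.1
```

apply_moves --moves '[{"translation": [-0.0005,-0.003,0],"rot": [0,0,0]},{"translation": [-0.0009,-0.005,0],"rot": [0,0,0]},{"translation": [-0.0011,-0.006,0],"rot": [0,0,0]},{"translation": [-0.0011,-0.006,0],"rot": [0,0,0]},{"translation": [-0.0011,-0.006,0],"rot": [0,0,0]}]'

```text
time_s: 11.08
ee_pos: [0.5138, 0.0012, 0.1462]
tcp_rot: [0.28, 3.126, 0.004]
force: [0.6, 5.0, 6.7]
opening: 0.0211
grip_force: 99.0
```

apply_moves --moves '[{"translation": [-0.0014,-0.008,0],"rot": [0,0,0]},{"translation": [-0.0014,-0.008,0],"rot": [0,0,0]},{"translation": [-0.0014,-0.008,0],"rot": [0,0,0]},{"translation": [-0.0014,-0.008,0],"rot": [0,0,0]},{"translation": [-0.0014,-0.008,0],"rot": [0,0,0]}]'

```text
time_s: 11.5
ee_pos: [0.5068, -0.0389, 0.1461]
tcp_rot: [0.28, 3.126, 0.004]
force: [0.6, 4.8, 7.4]
opening: 0.0209
grip_force: 99.0
```

apply_moves --moves '[{"translation": [-0.0014,-0.008,0],"rot": [0,0,0]},{"translation": [-0.0014,-0.008,0],"rot": [0,0,0]},{"translation": [-0.0014,-0.008,0],"rot": [0,0,0]},{"translation": [-0.0014,-0.008,0],"rot": [0,0,0]},{"translation": [-0.0014,-0.008,0],"rot": [0,0,0]}]'

```text
time_s: 11.92
ee_pos: [0.4998, -0.079, 0.1461]
tcp_rot: [0.28, 3.126, 0.003]
force: [1.0, 5.7, 7.2]
opening: 0.0208
grip_force: 99.0
```

apply_moves --moves '[{"translation": [-0.0014,-0.008,0],"rot": [0,0,0]},{"translation": [-0.0014,-0.008,0],"rot": [0,0,0]},{"translation": [-0.0014,-0.008,0],"rot": [0,0,0]},{"translation": [-0.0014,-0.008,0],"rot": [0,0,0]},{"translation": [-0.0014,-0.008,0],"rot": [0,0,0]}]'

```text
time_s: 12.33
ee_pos: [0.4927, -0.119, 0.1461]
tcp_rot: [0.28, 3.126, 0.003]
force: [2.0, 5.0, 8.2]
opening: 0.0209
grip_force: 99.0
```

apply_moves --moves '[{"translation": [-0.0014,-0.008,0],"rot": [0,0,0]},{"translation": [-0.0014,-0.008,0],"rot": [0,0,0]},{"translation": [-0.0014,-0.008,0],"rot": [0,0,0]},{"translation": [-0.0014,-0.008,0],"rot": [0,0,0]},{"translation": [-0.0014,-0.008,0],"rot": [0,0,0]}]'

```text
time_s: 12.75
ee_pos: [0.4857, -0.159, 0.1461]
tcp_rot: [0.28, 3.126, 0.003]
force: [0.6, 6.1, 8.1]
opening: 0.0209
grip_force: 99.0
```

apply_moves --moves '[{"translation": [-0.0014,-0.008,0],"rot": [0,0,0]},{"translation": [-0.0014,-0.008,0],"rot": [0,0,0]},{"translation": [-0.0014,-0.008,0],"rot": [0,0,0]},{"translation": [-0.0014,-0.008,0],"rot": [0,0,0]},{"translation": [-0.0014,-0.008,0],"rot": [0,0,0]}]'

```text
time_s: 13.17
ee_pos: [0.4787, -0.199, 0.1462]
tcp_rot: [0.28, 3.126, 0.003]
force: [1.1, 5.6, 8.7]
opening: 0.0214
grip_force: 99.0
```

Run:
```python
from h import *
im=arm.get_image("wrist");cv2.imwrite("pics/w6.png",im[:,:,::-1]);s=arm.state();print(s["ee_pos"],s["force"],s["joint_positions"])
```

```text
[ 0.47856009 -0.20012009  0.14615624] [0.30554301 3.10334596 8.76516064] [-0.39713797 -0.00557443 -0.08396643  1.49001624  0.00193929 -0.21798948]
```

View pics/w6.png

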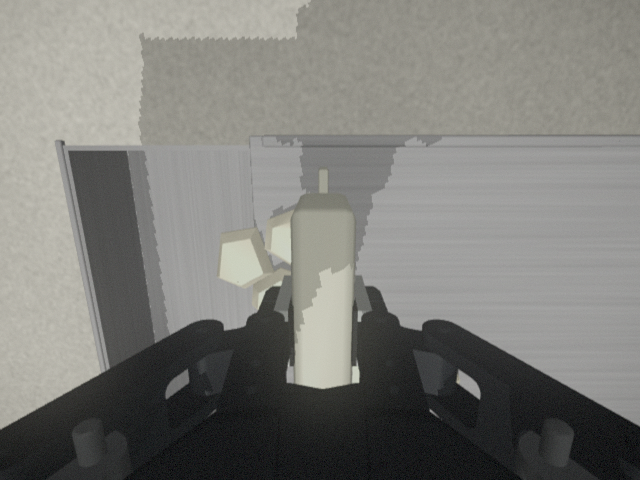

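apply_moves --moves '[{"translation": [-0.0014,-0.008,0],"rot": [0,0,0]},{"translation": [-0.0014,-0.008,0],"rot": [0,0,0]},{"translation": [-0.0014,-0.008,0],"rot": [0,0,0]},{"translation": [-0.0014,-0.008,0],"rot": [0,0,0]},{"translation": [-0.0014,-0.008,0],"rot": [0,0,0]}]'

```text
time_s: 13.63
ee_pos: [0.4717, -0.2391, 0.1461]
tcp_rot: [0.28, 3.126, 0.002]
force: [1.5, 5.2, 6.4]
opening: 0.0211
grip_force: 98.9
```

apply_moves --moves '[{"translation": [-0.0012,-0.007,0],"rot": [0,0,0]},{"translation": [-0.0012,-0.007,0],"rot": [0,0,0]},{"translation": [-0.0005,-0.003,0],"rot": [0,0,0]},{"translation": [0,0,0.005],"rot": [0,0,0]},{"translation": [0,0,0.025],"rot": [0,0,0]}]'

```text
time_s: 14.05
ee_pos: [0.4665, -0.2558, 0.1713]
tcp_rot: [-0.282, -3.123, -0.004]
force: [0.1, 0.6, -0.9]
opening: 0.0212
grip_force: 97.8
```

Run:
```python
from h import *
m=arm.camera_model("wrist");np.savez("w7.npz",**m)
im=arm.get_image("wrist");cv2.imwrite("pics/w7.png",im[:,:,::-1]);s=arm.state();print(s["time_s"],s["ee_pos"],s["force"])
for l in ["chip1"]:
    for r in arm.masks_of(l,"wrist"): print(l,r["score"],r["uv"])
t=arm.get_image("top");cv2.imwrite("pics/t7.png",t[:,:,::-1])
for r in arm.masks_of("chip1","top"): print("top",r["score"],r["uv"])
```

```text
14.1 [ 0.4682344  -0.25664951  0.17873625] [-1.28647823  0.95552186  3.60070946]
chip1 0.92 [291.6, 194.1]
chip1 0.9 [285.5, 254.5]
chip1 0.83 [508.6, 341.7]
top 0.91 [422.1, 221.4]
top 0.81 [488.2, 303.6]
top 0.76 [457.4, 229.3]
top 0.74 [486.4, 285.7]
top 0.45 [492.8, 275.1]
top 0.38 [159.3, 301.4]
top 0.24 [149.3, 194.1]
```

View pics/w7.png

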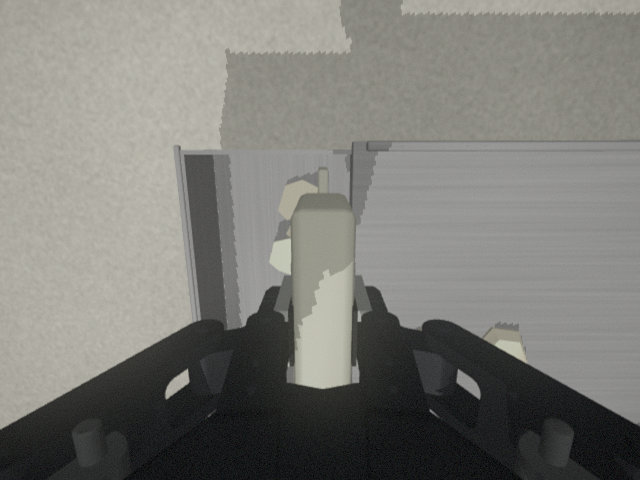

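apply_moves --moves '[{"translation": [0.0109,0.0171,0],"rot": [0,0,0]},{"translation": [0.0109,0.0171,0],"rot": [0,0,0]},{"translation": [0.0109,0.0171,0],"rot": [0,0,0]},{"translation": [0.0109,0.0171,0],"rot": [0,0,0]},{"translation": [0.0109,0.0171,0],"rot": [0,0,0]}]'

```text
time_s: 14.67
ee_pos: [0.5227, -0.1699, 0.1738]
tcp_rot: [-0.281, -3.128, -0.0]
force: [-0.3, -0.9, -1.0]
opening: 0.0209
grip_force: 97.9
```

apply_moves --moves '[{"translation": [0.0109,0.0171,0],"rot": [0,0,0]},{"translation": [0.0109,0.0171,0],"rot": [0,0,0]},{"translation": [0.0109,0.0171,0],"rot": [0,0,0]},{"translation": [0.0109,0.0171,0],"rot": [0,0,0]},{"translation": [0.0109,0.0171,0],"rot": [0,0,0]}]'

```text
time_s: 15.08
ee_pos: [0.5772, -0.0843, 0.1738]
tcp_rot: [-0.281, -3.128, -0.0]
force: [0.2, 0.0, 0.1]
opening: 0.0209
grip_force: 97.9
```

Run:
```python
from h import *
m=arm.camera_model("wrist");s=arm.state()
im=arm.get_image("wrist");print(s["time_s"],s["ee_pos"],s["tcp_rot"],s["force"])
p=np.array([.558,-.0925,0]);w=np.radians(-10);c,n=np.cos(w),np.sin(w)
L=lambda W:np.round([c*(W-p)[0]+n*(W-p)[1],-n*(W-p)[0]+c*(W-p)[1]],3)
print("tcp",L(s["ee_pos"]))
for l,z in [("chip1",.106),("block1",.112)]:
    for r in arm.masks_of(l,"wrist"): 
        ys,xs=np.nonzero(r["pixels"]);q=[L(ray(m,(u,v),z)) for u,v in zip(xs[::5],ys[::5])]
        print(l,r["score"],r["uv"],L(ray(m,r["uv"],z)),np.min(q,0),np.max(q,0))
```

```text
15.0833 [ 0.57715771 -0.0843192   0.17375005] [-2.80864819e-01 -3.12765712e+00 -8.64464910e-05] [0.22126657 0.0073415  0.06672318]
tcp [0.017 0.011]
chip1 0.81 [143.0, 244.9] [ 0.013 -0.105] [-0.005 -0.124] [ 0.029 -0.087]
chip1 0.79 [46.6, 158.8] [-0.042 -0.156] [-0.051 -0.161] [-0.029 -0.154]
chip1 0.74 [226.9, 246.6] [ 0.015 -0.051] [-0.005 -0.066] [ 0.033 -0.03 ]
chip1 0.56 [37.4, 111.3] [-0.069 -0.156] [-0.074 -0.158] [-0.066 -0.154]
```

apply_moves --moves '[{"translation": [0,0,-0.007],"rot": [0,0,0]},{"translation": [0,0,-0.007],"rot": [0,0,0]},{"translation": [0,0,-0.007],"rot": [0,0,0]},{"translation": [0,0,-0.003],"rot": [0,0,0]},{"translation": [0,0,-0.0005],"rot": [0,0,0]}]'

```text
time_s: 15.65
ee_pos: [0.5763, -0.0859, 0.149]
tcp_rot: [-0.282, -3.127, -0.0]
force: [-0.2, 0.4, -1.2]
opening: 0.0211
grip_force: 98.0
```

apply_moves --moves '[{"translation": [0,0,-0.0003],"rot": [0,0,0]},{"translation": [0,0,-0.0003],"rot": [0,0,0]},{"translation": [0,0,-0.0003],"rot": [0,0,0]},{"translation": [0,0,-0.0003],"rot": [0,0,0]},{"translation": [0,0,0],"rot": [0,0,0]}]'

```text
time_s: 16.07
ee_pos: [0.5771, -0.0855, 0.1493]
tcp_rot: [0.281, 3.129, -0.0]
force: [0.3, 0.4, -1.2]
opening: 0.0212
grip_force: 98.0
```

apply_moves --moves '[{"translation": [0,0,-0.0004],"rot": [0,0,0]},{"translation": [0,0,-0.0004],"rot": [0,0,0]},{"translation": [0,0,-0.0004],"rot": [0,0,0]},{"translation": [0,0,-0.0003],"rot": [0,0,0]},{"translation": [0,0,0],"rot": [0,0,0]}]'

```text
time_s: 16.48
ee_pos: [0.577, -0.0855, 0.1475]
tcp_rot: [-0.281, -3.129, -0.0]
force: [0.4, 0.4, -1.5]
opening: 0.021
grip_force: 98.0
```

apply_moves --moves '[{"translation": [0,0,-0.0004],"rot": [0,0,0]},{"translation": [0,0,-0.0004],"rot": [0,0,0]},{"translation": [0,0,-0.0004],"rot": [0,0,0]},{"translation": [0,0,-0.0003],"rot": [0,0,0]},{"translation": [0,0,0],"rot": [0,0,0]}]'

```text
time_s: 16.9
ee_pos: [0.5771, -0.0855, 0.1462]
tcp_rot: [0.281, 3.129, 0.0]
force: [-0.5, 0.4, -0.2]
opening: 0.0205
grip_force: 98.3
```

Touching; add about 0.9 mm for a light press.

apply_moves --moves '[{"translation": [0,0,-0.0003],"rot": [0,0,0]},{"translation": [0,0,-0.0003],"rot": [0,0,0]},{"translation": [0,0,-0.0003],"rot": [0,0,0]},{"translation": [-0.0005,-0.003,0],"rot": [0,0,0]},{"translation": [-0.001,-0.006,0],"rot": [0,0,0]}]'

```text
time_s: 17.32
ee_pos: [0.5762, -0.0935, 0.1462]
tcp_rot: [0.279, 3.127, 0.003]
force: [0.4, 4.2, 5.8]
opening: 0.021
grip_force: 99.0
```

apply_moves --moves '[{"translation": [-0.0014,-0.008,0],"rot": [0,0,0]},{"translation": [-0.0014,-0.008,0],"rot": [0,0,0]},{"translation": [-0.0014,-0.008,0],"rot": [0,0,0]},{"translation": [-0.0014,-0.008,0],"rot": [0,0,0]},{"translation": [-0.0014,-0.008,0],"rot": [0,0,0]}]'

```text
time_s: 17.73
ee_pos: [0.5692, -0.1341, 0.1462]
tcp_rot: [0.28, 3.127, 0.002]
force: [0.4, 4.1, 5.5]
opening: 0.0212
grip_force: 99.0
```

apply_moves --moves '[{"translation": [-0.0014,-0.008,0],"rot": [0,0,0]},{"translation": [-0.0014,-0.008,0],"rot": [0,0,0]},{"translation": [-0.0014,-0.008,0],"rot": [0,0,0]},{"translation": [-0.0014,-0.008,0],"rot": [0,0,0]},{"translation": [-0.0014,-0.008,0],"rot": [0,0,0]}]'

```text
time_s: 18.15
ee_pos: [0.5621, -0.1741, 0.1462]
tcp_rot: [0.28, 3.127, 0.002]
force: [0.7, 5.0, 5.9]
opening: 0.0209
grip_force: 99.0
```

apply_moves --moves '[{"translation": [-0.0014,-0.008,0],"rot": [0,0,0]},{"translation": [-0.0014,-0.008,0],"rot": [0,0,0]},{"translation": [-0.0014,-0.008,0],"rot": [0,0,0]},{"translation": [-0.0014,-0.008,0],"rot": [0,0,0]},{"translation": [-0.0014,-0.008,0],"rot": [0,0,0]}]'

```text
time_s: 18.57
ee_pos: [0.5551, -0.2141, 0.1462]
tcp_rot: [0.28, 3.127, 0.002]
force: [1.0, 4.9, 5.0]
opening: 0.021
grip_force: 99.0
```

apply_moves --moves '[{"translation": [-0.0014,-0.008,0],"rot": [0,0,0]},{"translation": [-0.0014,-0.008,0],"rot": [0,0,0]},{"translation": [-0.0014,-0.008,0],"rot": [0,0,0]},{"translation": [-0.0014,-0.008,0],"rot": [0,0,0]},{"translation": [-0.0014,-0.008,0],"rot": [0,0,0]}]'

```text
time_s: 18.98
ee_pos: [0.5481, -0.2542, 0.1461]
tcp_rot: [0.28, 3.127, 0.002]
force: [0.4, 2.9, 3.9]
opening: 0.0209
grip_force: 98.9
```

apply_moves --moves '[{"translation": [-0.0012,-0.007,0],"rot": [0,0,0]},{"translation": [-0.0012,-0.007,0],"rot": [0,0,0]},{"translation": [-0.0005,-0.003,0],"rot": [0,0,0]},{"translation": [0,0,0.005],"rot": [0,0,0]},{"translation": [0,0,0.025],"rot": [0,0,0]}]'

```text
time_s: 19.4
ee_pos: [0.5431, -0.271, 0.1713]
tcp_rot: [-0.282, -3.122, -0.004]
force: [-0.1, 0.7, -1.0]
opening: 0.0208
grip_force: 98.0
```

apply_moves --moves '[{"translation": [-0.005,0.02,0.015],"rot": [0,0,0]},{"translation": [-0.005,0.02,0.01],"rot": [0,0,0]},{"translation": [-0.005,0.02,0.01],"rot": [0,0,0]},{"translation": [-0.005,0.02,0],"rot": [0,0,0]},{"translation": [-0.005,0.02,0],"rot": [0,0,0]}]'

```text
time_s: 19.82
ee_pos: [0.5196, -0.1706, 0.2112]
tcp_rot: [0.281, 3.128, -0.0]
force: [-0.3, 1.3, -0.4]
opening: 0.0212
grip_force: 98.1
```

Run:
```python
from h import *
s=arm.state();print(s["time_s"],s["ee_pos"],s["tcp_rot"],s["force"])
p=np.array([.558,-.0925,0]);w=np.radians(-10);c,n=np.cos(w),np.sin(w)
L=lambda W:np.round([c*(W-p)[0]+n*(W-p)[1],-n*(W-p)[0]+c*(W-p)[1]],3)
print("tcp",L(s["ee_pos"]))
for cam in ("wrist","top","scene"):
    m=arm.camera_model(cam);arm.get_image(cam)
    for r in arm.masks_of("chip1",cam):
        print(cam,round(r["score"],2),r["uv"],r["pixels"].sum(),"plate",L(ray(m,r["uv"],.106)),"tray",L(ray(m,r["uv"],.03)))
```

```text
19.8167 [ 0.51959572 -0.17055383  0.21124023] [ 2.81398463e-01  3.12764065e+00 -4.44612060e-04] [-0.29429805  1.28666413 -0.44126185]
tcp [-0.024 -0.084]
wrist 0.94 [212.9, 177.9] 774 plate [-0.068 -0.163] tray [-0.061 -0.187]
wrist 0.89 [197.4, 204.6] 1083 plate [-0.048 -0.176] tray [-0.036 -0.205]
wrist 0.88 [198.3, 152.4] 860 plate [-0.086 -0.172] tray [-0.085 -0.199]
wrist 0.74 [207.2, 244.9] 1020 plate [-0.017 -0.172] tray [ 0.005 -0.199]
wrist 0.73 [212.7, 266.2] 674 plate [ 0.    -0.169] tray [ 0.028 -0.196]
top 0.9 [498.0, 273.0] 320 plate [-0.045 -0.18 ] tray [-0.033 -0.209]
top 0.72 [489.3, 303.7] 253 plate [-0.095 -0.172] tray [-0.088 -0.201]
top 0.66 [492.7, 257.5] 132 plate [-0.022 -0.168] tray [-0.007 -0.197]
top 0.44 [486.6, 285.7] 162 plate [-0.068 -0.164] tray [-0.058 -0.192]
scene 0.53 [192.0, 265.2] 98 plate [ 0.005 -0.166] tray [-0.059 -0.183]
scene 0.48 [182.9, 272.2] 224 plate [ 0.02  -0.184] tray [-0.043 -0.203]
scene 0.47 [187.4, 296.5] 148 plate [ 0.081 -0.175] tray [ 0.025 -0.193]
scene 0.47 [188.1, 286.9] 129 plate [ 0.059 -0.174] tray [-0.    -0.192]
```

apply_moves --moves '[{"translation": [-0.0051,0.0312,0],"rot": [0,0,-5.71]},{"translation": [-0.0051,0.0312,0],"rot": [0,0,-5.71]},{"translation": [-0.0051,0.0312,0],"rot": [0,0,-5.71]},{"translation": [-0.0051,0.0312,0],"rot": [0,0,-5.71]},{"translation": [-0.0051,0.0312,0],"rot": [0,0,-5.71]}]'

```text
time_s: 20.53
ee_pos: [0.494, -0.015, 0.21]
tcp_rot: [-1.054, -2.959, 0.0]
force: [0.2, 0.2, -0.6]
opening: 0.0208
grip_force: 98.2
```

apply_moves --moves '[{"translation": [-0.0051,0.0312,0],"rot": [0,0,-5.71]},{"translation": [-0.0051,0.0312,0],"rot": [0,0,-5.71]},{"translation": [-0.0051,0.0312,0],"rot": [0,0,-5.71]},{"translation": [-0.0051,0.0312,0],"rot": [0,0,-5.71]},{"translation": [-0.0051,0.0312,0],"rot": [0,0,-5.71]}]'

```text
time_s: 20.95
ee_pos: [0.4687, 0.1414, 0.2101]
tcp_rot: [1.75, 2.609, -0.0]
force: [1.0, -0.8, -1.0]
opening: 0.0206
grip_force: 98.2
```

apply_moves --moves '[{"translation": [-0.0051,0.0312,0],"rot": [0,0,-5.71]},{"translation": [-0.0051,0.0312,0],"rot": [0,0,-5.71]},{"translation": [-0.0051,0.0312,0],"rot": [0,0,-5.71]},{"translation": [-0.0051,0.0312,0],"rot": [0,0,-5.71]},{"translation": [-0.0051,0.0312,0],"rot": [0,0,-5.71]}]'

```text
time_s: 21.37
ee_pos: [0.4433, 0.2976, 0.21]
tcp_rot: [2.339, 2.097, -0.0]
force: [0.6, -0.5, -0.4]
opening: 0.0209
grip_force: 98.2
```

apply_moves --moves '[{"translation": [0,0,-0.01],"rot": [0,0,0]},{"translation": [0,0,-0.01],"rot": [0,0,0]},{"translation": [0,0,-0.01],"rot": [0,0,0]},{"translation": [0,0,-0.01],"rot": [0,0,0]},{"translation": [0,0,0],"rot": [0,0,0]}]'

```text
time_s: 21.78
ee_pos: [0.4428, 0.2949, 0.1675]
tcp_rot: [-2.334, -2.102, 0.005]
force: [-0.2, 0.8, -1.1]
opening: 0.0208
grip_force: 98.2
```

apply_moves --moves '[{"translation": [0,0,0],"rot": [0,0,0]},{"translation": [0,0,0],"rot": [0,0,0]},{"translation": [0,0,0],"rot": [0,0,0]},{"translation": [0,0,0],"rot": [0,0,0]},{"translation": [0,0,0],"rot": [0,0,0]}]'

```text
time_s: 22.2
ee_pos: [0.4433, 0.2965, 0.1707]
tcp_rot: [2.333, 2.103, 0.001]
force: [-0.2, -0.3, -1.5]
opening: 0.0209
grip_force: 98.2
```

apply_moves --moves '[{"translation": [-0.0004,0,-0.016],"rot": [0,0,0]},{"translation": [0,0,-0.016],"rot": [0,0,0]},{"translation": [0,0,-0.016],"rot": [0,0,0]},{"translation": [0,0,-0.01],"rot": [0,0,0]},{"translation": [0,0,-0.003],"rot": [0,0,0]}]'

```text
time_s: 22.62
ee_pos: [0.4421, 0.2961, 0.1076]
tcp_rot: [-2.333, -2.103, 0.003]
force: [0.5, -0.6, -1.4]
opening: 0.0205
grip_force: 98.2
```

apply_moves --moves '[{"translation": [0,0,-0.002],"rot": [0,0,0]},{"translation": [0,0,-0.002],"rot": [0,0,0]},{"translation": [0,0,-0.002],"rot": [0,0,0]},{"translation": [0,0,-0.002],"rot": [0,0,0]},{"translation": [0,0,-0.002],"rot": [0,0,0]}]'

```text
time_s: 23.03
ee_pos: [0.443, 0.2966, 0.0996]
tcp_rot: [2.333, 2.104, 0.001]
force: [-0.5, 0.1, -1.5]
opening: 0.0207
grip_force: 98.2
```

apply_moves --moves '[{"translation": [0,0,-0.002],"rot": [0,0,0]},{"translation": [0,0,-0.002],"rot": [0,0,0]},{"translation": [0,0,-0.002],"rot": [0,0,0]},{"translation": [0,0,-0.002],"rot": [0,0,0]},{"translation": [0,0,-0.001],"rot": [0,0,0]}]'

```text
time_s: 23.45
ee_pos: [0.4427, 0.2964, 0.0899]
tcp_rot: [-2.333, -2.104, 0.0]
force: [1.0, 0.4, -1.4]
opening: 0.0209
grip_force: 98.2
```

apply_moves --moves '[{"translation": [0,0,-0.005],"rot": [0,0,0]},{"translation": [0,0,-0.005],"rot": [0,0,0]},{"translation": [0,0,-0.005],"rot": [0,0,0]},{"translation": [0,0,-0.005],"rot": [0,0,0]},{"translation": [0,0,-0.003],"rot": [0,0,0]}]'

```text
time_s: 23.87
ee_pos: [0.4424, 0.2963, 0.0661]
tcp_rot: [-2.333, -2.104, 0.002]
force: [-0.5, -0.4, -1.3]
opening: 0.0207
grip_force: 98.2
```

apply_moves --moves '[{"translation": [0,0,-0.001],"rot": [0,0,0]},{"translation": [0,0,-0.001],"rot": [0,0,0]},{"translation": [0,0,-0.0005],"rot": [0,0,0]},{"translation": [0,0,-0.0005],"rot": [0,0,0]},{"translation": [0,0,0],"rot": [0,0,0]}]'

```text
time_s: 24.28
ee_pos: [0.4428, 0.2965, 0.0643]
tcp_rot: [2.333, 2.104, 0.0]
force: [-0.4, 0.3, -2.0]
opening: 0.0211
grip_force: 98.2
```

apply_moves --moves '[{"translation": [0,0,-0.0005],"rot": [0,0,0]},{"translation": [0,0,-0.0005],"rot": [0,0,0]},{"translation": [0,0,-0.0005],"rot": [0,0,0]},{"translation": [0,0,0],"rot": [0,0,0]},{"translation": [0,0,0],"rot": [0,0,0]}]'

```text
time_s: 24.7
ee_pos: [0.4427, 0.2965, 0.0627]
tcp_rot: [-2.333, -2.104, 0.0]
force: [-0.3, 0.3, -1.6]
opening: 0.0208
grip_force: 98.4
```

apply_moves --moves '[{"translation": [0,0,-0.0004],"rot": [0,0,0]},{"translation": [0,0,-0.0004],"rot": [0,0,0]},{"translation": [0,0,-0.0004],"rot": [0,0,0]},{"translation": [0,0,0],"rot": [0,0,0]},{"translation": [0,0,0],"rot": [0,0,0]}]'

```text
time_s: 25.12
ee_pos: [0.4428, 0.2965, 0.0626]
tcp_rot: [2.333, 2.104, 0.001]
force: [-3.7, -3.3, 9.0]
opening: 0.021
grip_force: 99.6
```

apply_moves --gripper 1.0 --moves '[{"translation": [0,0,0],"rot": [0,0,0]},{"translation": [0,0,0],"rot": [0,0,0]},{"translation": [0,0,0],"rot": [0,0,0]},{"translation": [0,0,0],"rot": [0,0,0]},{"translation": [0,0,0],"rot": [0,0,0]}]'

```text
time_s: 25.53
ee_pos: [0.4427, 0.2965, 0.0613]
tcp_rot: [-2.333, -2.104, 0.0]
force: [0.2, -0.6, 0.9]
opening: 0.0797
grip_force: 0.0
```

apply_moves --moves '[{"translation": [0,0,0],"rot": [0,0,0]},{"translation": [0,0,0.005],"rot": [0,0,0]},{"translation": [0,0,0.02],"rot": [0,0,0]},{"translation": [0,0,0.03],"rot": [0,0,0]},{"translation": [0,0,0.03],"rot": [0,0,0]}]'

```text
time_s: 25.95
ee_pos: [0.4422, 0.2961, 0.1472]
tcp_rot: [-2.333, -2.103, 0.003]
force: [0.5, -0.3, 0.6]
opening: 0.0854
grip_force: 0.0
```

apply_moves --moves '[{"translation": [-0.0027,-0.0153,0.025],"rot": [0,0,0]},{"translation": [-0.0027,-0.0153,0.025],"rot": [0,0,0]},{"translation": [-0.0027,-0.0153,0.025],"rot": [0,0,0]},{"translation": [-0.0027,-0.0153,0.025],"rot": [0,0,0]},{"translation": [-0.0027,-0.0153,0.025],"rot": [0,0,0]}]'

```text
time_s: 26.37
ee_pos: [0.4288, 0.2192, 0.2732]
tcp_rot: [2.333, 2.104, 0.001]
force: [-0.1, -0.6, -0.0]
opening: 0.0851
grip_force: 0.0
```

apply_moves --moves '[{"translation": [0,0,0],"rot": [0,0,0]},{"translation": [0,0,0],"rot": [0,0,0]},{"translation": [0,0,0],"rot": [0,0,0]},{"translation": [0,0,0],"rot": [0,0,0]},{"translation": [0,0,0],"rot": [0,0,0]}]'

```text
time_s: 26.78
ee_pos: [0.429, 0.2203, 0.2703]
tcp_rot: [-2.332, -2.104, 0.003]
force: [0.1, 0.3, 0.1]
opening: 0.0851
grip_force: 0.0
```

Run:
```python
from h import *
s=arm.state();print(s["time_s"],s["ee_pos"],s["force"],s["opening"])
m=arm.camera_model("wrist");arm.get_image("wrist")
for r in arm.masks_of("scraper","wrist")[:2]:
    ys,xs=np.nonzero(r["pixels"]);print(r["score"],r["uv"],ray(m,r["uv"],.099),cv2.boxPoints(cv2.minAreaRect(np.c_[xs,ys].astype(np.float32))).round().tolist())
    for v in (xs.min(),xs.max()): pass
    b=[ray(m,q,.099) for q in [(xs[ys<ys.min()+6].mean(),ys.min()),(xs[ys>ys.max()-6].mean(),ys.max())]];d=b[0]-b[1]
    print(b,np.linalg.norm(d),np.degrees(np.arctan2(d[1],d[0])))
m=arm.camera_model("top");arm.get_image("top")
for l in ("scraper","chip1"):
    for r in arm.masks_of(l,"top"):
        ys,xs=np.nonzero(r["pixels"]);print(l,r["score"],r["uv"],xs.min(),xs.max(),ys.min(),ys.max())
```

```text
26.7833 [0.42896769 0.22025135 0.27033121] [0.05406963 0.27119272 0.0659559 ] 0.08512596003427784
0.72 [329.3, 130.6] [0.44316269 0.2984092  0.099     ] [[316.0, 77.0], [343.0, 77.0], [343.0, 187.0], [316.0, 187.0]]
[array([0.44845454, 0.34188345, 0.099     ]), array([0.43791133, 0.24871272, 0.099     ])] 0.09376537173323504 83.54387309928693
scraper 0.69 [165.4, 297.1] 153 185 290 304
chip1 0.79 [496.6, 273.2] 487 506 262 284
chip1 0.79 [487.6, 300.9] 479 499 292 308
chip1 0.73 [494.8, 250.1] 486 505 242 260
chip1 0.72 [486.5, 286.0] 481 494 276 295
chip1 0.7 [495.0, 235.2] 488 505 227 243
chip1 0.29 [421.3, 237.2] 283 560 131 335
```

```bash
python3 -c "
from rig import arm
print(arm.sign_off())"
```

```text
the job is handed in; nothing more can be done
None
```

I cleared all five chips into the scrap tray in two strokes and put the scraper back fully home in its holder, grip up; the job was handed in after about 27 s of the 70 s limit, with no verdict returned.

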